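Set the step attenuator to its third click and latch it

ROBOT

A 6-joint arm with a two-finger parallel gripper is mounted at the origin on a cart in front of the work surface, level with it; the furniture and walls round the work are solid. World frame = base frame: x ahead of the robot, y to its left, z up, the work surface at z = 0. Lengths are in m, angles in rad, forces in N, time in s.
With the tool pointing down it reaches from about 0.425 to 0.95 m from the base axis. Payload 3.5 kg.
Tool frame: the origin (TCP) lies on the centre line of the jaws, within the pads' length; the fingertips stand 17 mm ahead of it and the grasp point (between the pads) lies 2 mm behind it; z points along the fingers, y is the line along which they close (so a half turn about z gives the same grasp; the last joint's range is limited). The gripper opens to 85 mm and grips with 20 to 120 N. Pads are 22 mm wide; open, the fingers measure 114 mm over their backs; the gripper's body (76 mm by 85 mm) begins 54 mm behind the grasp point. The pads swing forward as they close: fully open they stand 13 mm farther back than shut.
Start: joints at [1.124, 0.286, 1.577, -0, 1.279, -0.15], TCP at [0.197, 0.645, 0.248] pointing down, gripper open.
Joint ranges: [-2.77, 2.77], [-0.9, 2.22], [0.21, 2.48], [-1.53, 4.67], [0.24, 2.81], [-2.84, 2.84]. Speed limits (rad/s): [2.79, 2.79, 3.14, 3.14, 3.14, 3.14].

INTERFACE

Orientations are given as a unit quaternion [x, y, z, w].
In Python, from plant import ctrl gives the robot as it stands. The module is installed in compiled form; this text tells all that it offers.
- The arm moves only by the tool drive_tool, never from a script. Its argument "moves" is a list of rows, each a list of 3 entries, a list of its own where there are three numbers: the turn, a rotation vector about the tool's x, y, z in rad, then the shift along the tool's x, y, z in m, then the finger opening in m, from 0 to 0.0854. A call has 1 to 5 rows; each row shifts and turns the commanded pose from where the row before left it, along the tool's axes as they then stand; what a row does not reach is not made up. A row lasts 1/8 s, in which the tool goes at most 62.5 mm and 10.7 degrees, less where a joint would pass 70% of its speed; a pose out of reach is approached as far as the arm can. A call with a gripper value outside its range is refused whole. The fingers move at their own pace and stop on an object; "grip_force" is the grip in N (left out, the last holds). Time passes only in rows, so rows that do not move let the fingers close. It gives the time, the measured TCP pose, the force, the opening and the grip force at its end, in the units of the state.
- ctrl.get_state(): the state, without advancing time (a new reading comes with each control period).
- ctrl.read_camera(name): name is "scene" or "top"; returns a dict with "image" (480x640x3 uint8, red, green, blue), "fx", "fy", "cx", "cy" (pixels), "R" (3x3) and "t" (3): a world point X has camera coordinates R X + t. Camera axes: x right, y down, z forward; pixel columns grow to the right and rows downward; lengths in m; the calibration is good to about 2 mm. A picture is of the moment at which its call begins. There is no depth.
- ctrl.sign_off(): hands the job in; it is judged then, once.
The state is a dict: "time": time; "qpos": joint angles; "dq": joint speeds; "joint_efforts": joint torques, N m; "eef_pos": TCP position; "tcp_rot": TCP orientation; "contact_force": force on the tool from outside, world axes, zero at the start; "wrist_torque": the same for the moment, N m; "opening": opening from 0.0 (shut) to 1.0 (fully open); "finger_force": force on a finger pad.
Only numpy, scipy, OpenCV 4.12 (cv2) and the standard library are available. Lean on these libraries where they do the work, as an engineer would, in place of code of your own. Each camera call takes 0.05 s, during which the arm holds its last target. There are 200 camera calls.

TASK

On the grey step attenuator box, push the red lever along its slot, towards the green button, until it clicks into its third detent, and do not run it past that. Then press the green button all the way down to latch the setting, let it come up again and back away, leaving the small carton, the black tape and the grey capacitor where they lie.

Things in the scene. Friction and masses are not known exactly. Their poses are not given: they have to be found in the camera images.
- attenuator: Grey step attenuator box, aluminium face plate on top, fixed: 116 (x) x 184 (y) x 50 mm high. Origin: centre of its underside, z up. A slot runs along its +y at x = +15 mm on top; the lever stands at y = -62 mm when its joint reads 0. Ticks on the robot's side of the slot, with 1 to 5 dots, mark the five detents. Green button at the +y end.
- gain (a joint): Travel of the red lever along the box's +y, m: 0 at the stop far from the button, 0.088 at the other. It starts in a smooth lead-in (0 to 0.009). Five sprung detents follow at 0.027, 0.041, 0.055 (third), 0.069, 0.083, with crests halfway between (the first at 0.020). 7 to 9 N pushes it out of a detent; past a crest it jumps some 7 mm ahead of the finger into the next.
- lever_top (a point): Centre of the top of the red lever (white stripe), an upright paddle 26 mm wide across the slot, 12 mm thick along it, 34 mm high above the face plate: this point is 84 mm above the bench. The flat faces to push on are 6 mm either side of it along the slot. In the lead-in it drags with about 0.5 N.
- latch (a joint): Travel of the green push button, in m: 0 up, 0.006 fully down (4 N, vertical). It springs back up when released.
- latch_top (a point): Centre of the top of the green button, 24 mm across, in a black ring 40 mm across and 12 mm high on the face plate. The top stands 22 mm above the face plate, 72 mm above the bench, when the button is up; it goes down 6 mm. Centred at (5, 64) mm in the box's frame.
- carton: Small brown cardboard carton, loose, 40 x 72 x 32 mm, beside the box on its -y side. Origin: centre of its underside.
- tape: Roll of black tape lying flat, loose, 66 mm across, 18 mm high, beside the box on its +y side. Origin: centre of its underside.
- cap: Grey boxed film capacitor, loose, 30 x 57 x 41 mm with its terminals, behind the box (its +x side). Origin: centre of its underside.

How it is judged:
On the way, in this order (a step that is already met when the one before it is completed fails the run):
1. the red lever rests in its third detent (value of joint gain between 0.051 and 0.059 m), for 0.2 s.
2. the green button is pressed fully down (all of step 1 and value of joint latch above 0.0045 m), for 0.05 s.
At the end, for the whole second after the job is handed in: The lever rests in the third detent (joint 0.055 within 4 mm), the button has come up again (under 1.5 mm), and the three loose things lie within 20 mm of where they were (all of step 1 and velocity of joint gain between -0.005 and 0.005 m/s and value of joint latch below 0.0015 m and distance of each of carton, tape, cap from where it was at the start of the episode below 0.02 m); the robot touches nothing.
It fails at once if the lever is run past the crest that follows the third detent (value of joint gain above 0.063 m).
It fails at once if the button is pressed while the lever is not in its third detent (value of joint latch above 0.003 m and not (value of joint gain between 0.051 and 0.059 m)).
It fails at once if a loose bystander is lifted or shoved away (distance of any of carton, tape, cap from where it was at the start of the episode above 0.02 m or height (world z) of any of carton, tape, cap above 0.012 m).
It also fails if it takes over 54 s, if anything falls off the work surface, if the arm or the gripper's body presses on something with over 40 N, if the wrist force passes 120 N, or if a joint passes its speed limit or range.

## Working session

There is one attempt and no reset: what is moved stays moved. The work goes in short steps, Python scripts to look and compute and a tool call to move; the robot and the scene stay as the last step left them, time stands still between calls to the robot, and variables do not carry over. Pictures are saved under pics/ and viewed, at most 10 in all, crops included, and the job is handed in when it is done.

Besides the shell and the picture viewer there is one more tool, called after ">>>" as name(argument=value, ...), one argument or row to a line, values as JSON. drive_tool: Moves the arm, as the interface text tells. Its arguments: {"type":"object","properties":{"moves":{"type":"array","items":{"type":"array"}},"grip_force":{"type":"number"}},"required":["moves"]}

```bash
mkdir -p pics
python3 - <<'E'
from plant import ctrl
import cv2,numpy as np
for n in("top","scene"):
    d=ctrl.read_camera(n); cv2.imwrite(f"pics/{n}0.png",d["image"][:,:,::-1])
    np.savez(f"{n}0.npz",**d); print(n,d["fx"],d["cx"],d["cy"],np.round(-d["R"].T@d["t"],3),np.round(d["R"],2).tolist())
s=ctrl.get_state();print({k:np.round(v,3).tolist() for k,v in s.items()})
E
```

```text
top 480.55879308154726 315.4810687776996 233.55729467331227 [ 0.393 -0.091  0.91 ] [[-0.02, -1.0, -0.04], [-0.99, 0.02, -0.15], [0.15, 0.04, -0.99]]
scene 619.364443764426 319.1567873310204 242.08420307157476 [-0.023  0.475  0.463] [[-0.71, -0.71, -0.0], [-0.31, 0.31, -0.9], [0.64, -0.63, -0.44]]
{'time': 0.1, 'qpos': [1.124, 0.287, 1.578, -0.0, 1.279, -0.15], 'dq': [-0.001, -0.002, -0.001, 0.0, 0.001, 0.003], 'joint_efforts': [0.001, -40.73, -29.37, -0.0, 0.003, 0.0], 'eef_pos': [0.197, 0.645, 0.247], 'tcp_rot': [0.148, 0.989, -0.001, -0.0], 'contact_force': [0.224, 0.622, 0.067], 'wrist_torque': [0.03, -0.027, -0.005], 'finger_force': 0.0, 'opening': 0.998}
```

View pics/top0.png

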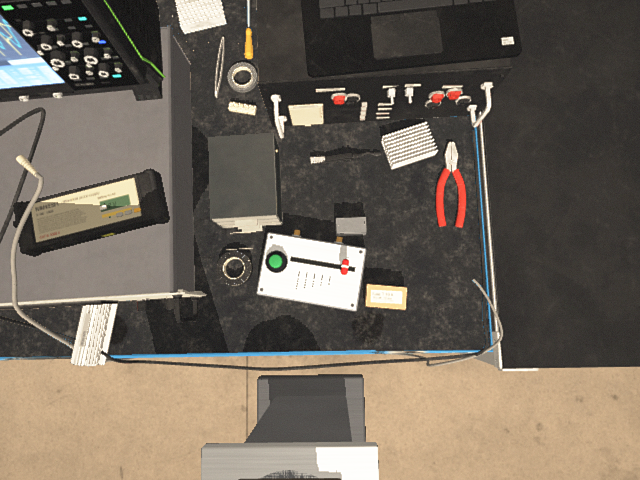

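View pics/scene0.png

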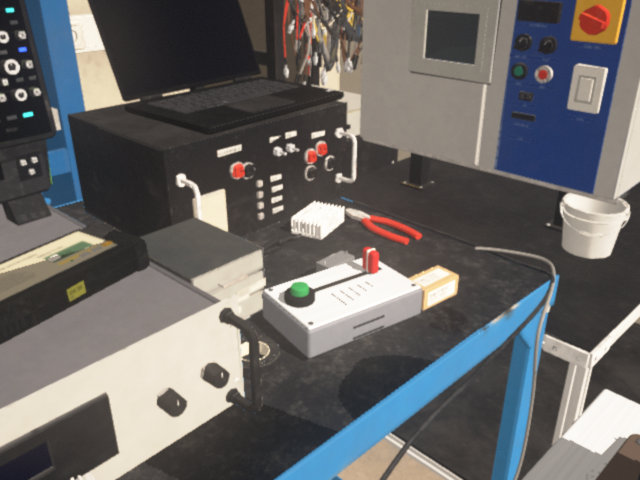

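The top view shows the plate at about (312,270), the green button at (275,261), the red lever at (345,267), the tape at (236,266), the carton at (386,296) and the cap at (350,226). In the scene view, the button is at (299,290) and the lever at (371,260).

```bash
cat > h.py <<'E'
import cv2,numpy as np
def ray(d,u,v):
    r=d["R"].T@np.array([(u-d["cx"])/d["fx"],(v-d["cy"])/d["fy"],1]); return -d["R"].T@d["t"],r
def onz(d,u,v,z):
    c,r=ray(d,u,v); return c+r*(z-c[2])/r[2]
def proj(d,X):
    p=d["R"]@np.asarray(X)+d["t"]; return np.array([d["fx"]*p[0]/p[2]+d["cx"],d["fy"]*p[1]/p[2]+d["cy"]])
def tri(d1,p1,d2,p2):
    c1,r1=ray(d1,*p1);c2,r2=ray(d2,*p2)
    s=np.linalg.lstsq(np.c_[r1,-r2],c2-c1,rcond=None)[0]; a,b=c1+r1*s[0],c2+r2*s[1]
    return (a+b)/2,np.linalg.norm(a-b)
def blob(m,roi):
    z=np.zeros(m.shape,np.uint8);x0,y0,x1,y1=roi;z[y0:y1,x0:x1]=m[y0:y1,x0:x1]*255
    c=max(cv2.findContours(z,0,2)[0],key=cv2.contourArea);return c
def red(i): i=i.astype(int);return (i[...,0]>120)&(i[...,1]<70)&(i[...,2]<70)
def green(i): i=i.astype(int);return (i[...,1]>90)&(i[...,0]<80)&(i[...,2]<110)
E
python3 - <<'E'
from h import *
T=dict(np.load("top0.npz"));S=dict(np.load("scene0.npz"))
i=T["image"]; w=(i.min(2)>170)
c=blob(cv2.morphologyEx(w.astype(np.uint8),cv2.MORPH_CLOSE,np.ones((9,9)))>0,(250,225,372,315))
r=cv2.minAreaRect(c);b=cv2.boxPoints(r);P=np.array([onz(T,*q,.05) for q in b])
print("plate",b.tolist(),P.round(4).tolist(),P.mean(0).round(4),np.linalg.norm(np.diff(P,axis=0),axis=1))
m=lambda c:np.mean(cv2.boundingRect(c)[:2])*0+np.array([cv2.moments(c)["m10"],cv2.moments(c)["m01"]])/cv2.moments(c)["m00"]
gt=m(blob(green(i),(255,240,300,285)));gs=m(blob(green(S["image"]),(270,270,330,315)))
rt=blob(red(i),(325,250,365,285));rs=blob(red(S["image"]),(350,235,390,285))
print("green",gt,gs,onz(T,*gt,.072),tri(T,gt,S,gs))
print("red",cv2.boundingRect(rt),m(rt),onz(T,*m(rt),.084),cv2.boundingRect(rs),tri(T,m(rt),S,m(rs)))
for n,p,z in(("tape",(236,266),.018),("carton",(386,296),.032),("cap",(350,226),.041)):print(n,onz(T,*p,z))
ys=P.mean(0)
# heights of left instrument: corner near box (top 190,293 / scene 228,300?)
t=cv2.resize(i[215:325,215:415],None,fx=4,fy=4,interpolation=2);cv2.imwrite("pics/crop1.png",t[:,:,::-1])
E
```

```text
plate [[238.65707397460938, 290.53680419921875], [250.58169555664062, 221.63914489746094], [381.5059509277344, 244.29913330078125], [369.5813293457031, 313.19677734375]] [[0.4267, 0.0801, 0.05], [0.5515, 0.0589, 0.05], [0.504, -0.1777, 0.05], [0.3824, -0.152, 0.05]] [ 0.4661 -0.0477  0.05  ] [0.12660177 0.24133379 0.12432895]
green [273.94871795 256.79487179] [291.83333333 292.19230769] [0.4835214  0.01358974 0.072     ] (array([0.48589617, 0.01611833, 0.0583309 ]), np.float64(0.0024069194914463337))
red (342, 259, 6, 6) [344.97619048 261.47619048] [ 0.47132448 -0.11056767  0.084     ] (381, 235, 9, 4) (array([ 0.45997598, -0.11715297,  0.10292591]), np.float64(0.023685136955267156))
tape [0.4736817  0.09173893 0.018     ]
carton [ 0.41218991 -0.18390341  0.032     ]
cap [ 0.54029534 -0.122608    0.041     ]
```

View pics/crop1.png

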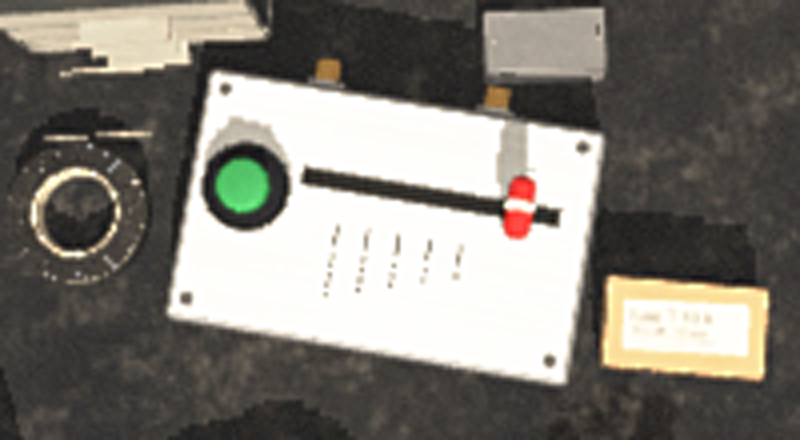

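The crop shows the plate corners at (212,72), (603,132), (566,383) and (169,318), the button at (242,185) and the lever stripe at (519,207). My colour masks were too loose, so I'll redo them in HSV.

```bash
cat >> h.py <<'E'
def hsv(i,lo,hi,s=130,v=60): 
    h=cv2.cvtColor(np.ascontiguousarray(i),cv2.COLOR_RGB2HSV);return (((h[...,0]>=lo)&(h[...,0]<=hi))&(h[...,1]>s)&(h[...,2]>v))
def cen(c): m=cv2.moments(c);return np.array([m["m10"],m["m01"]])/m["m00"]
def redm(i): return hsv(i,0,8)|hsv(i,170,180)
def hull(m,roi):
    z=np.zeros(m.shape,np.uint8);x0,y0,x1,y1=roi;z[y0:y1,x0:x1]=m[y0:y1,x0:x1];return cv2.convexHull(cv2.findNonZero(z))
E
python3 - <<'E'
from h import *
T=dict(np.load("top0.npz"));S=dict(np.load("scene0.npz"))
b=np.array([(212,72),(603,132),(566,383),(169,318)])/4+215-.4
P=np.array([onz(T,*q,.05) for q in b]);print("plate",P.round(4).tolist(),P.mean(0).round(4),np.linalg.norm(np.diff(P,axis=0),axis=1))
y=(P[0]-P[1])+(P[3]-P[2]);yaw=np.arctan2(-y[0],y[1])
gt=blob(hsv(T["image"],45,85,100),(255,240,300,285));gs=blob(hsv(S["image"],45,85,100),(270,270,330,315))
rt=hull(redm(T["image"]),(325,250,365,285));rs=hull(redm(S["image"]),(350,235,390,285))
print("g",cv2.boundingRect(gt),cv2.boundingRect(gs),onz(T,*cen(gt),.072),tri(T,cen(gt),S,cen(gs)))
L=onz(T,*cen(rt),.08);print("r",cv2.boundingRect(rt),cv2.boundingRect(rs),L,onz(T,344.5,266.5,.084))
G=onz(T,*cen(gt),.072);c,s=np.cos(yaw),np.sin(yaw);R=np.array([[c,-s],[s,c]]);C=P.mean(0)[:2]
print("yaw",yaw,"G pred",C+R@[.005,.064],"lever0 pred",C+R@[.015,-.062],"gain",(R.T@(onz(T,344.5,266.5,.084)[:2]-C)))
L0=C+R@[.015,-.062]
print("pred scene px lever",proj(S,[*L0,.084]),"button",proj(S,[*(C+R@[.005,.064]),.072]))
# left instrument front-right top corner, grey box corner
print(tri(T,(195,296),S,(233,308)),tri(T,(207,222),S,(180,290)), tri(T,(280,213),S,(262,247)))
E
```

```text
plate [[0.5304, 0.0277, 0.05], [0.4987, -0.1486, 0.05], [0.3878, -0.1285, 0.05], [0.4197, 0.0474, 0.05]] [ 0.4591 -0.0505  0.05  ] [0.17912907 0.11277732 0.17875667]
g (269, 254, 14, 15) (291, 283, 18, 14) [0.47649081 0.01132575 0.072     ] (array([0.47697773, 0.01198462, 0.06505992]), np.float64(0.0005482089085126189))
r (341, 259, 8, 16) (363, 235, 27, 38) [ 0.46309591 -0.10973938  0.08      ] [ 0.46268975 -0.10950787  0.084     ]
yaw -0.17865187593854254 G pred [0.47542997 0.01156523] lever0 pred [ 0.46288023 -0.1142064 ] gain [ 0.01397761 -0.05741009]
pred scene px lever [373.61820021 247.86615796] button [300.8074458  284.68001588]
(array([0.42241469, 0.14577522, 0.11839149]), np.float64(0.017479852312383172)) (array([0.55013019, 0.13451423, 0.083043  ]), np.float64(0.010017232172593612)) (array([0.55905679, 0.00144163, 0.09195566]), np.float64(0.0037353634489011834))
```

>>> drive_tool(
  moves=[
    [[0,0,-0.118],[0,0,-0.02],0],
    [[0,0,0],[-0.029,-0.036,-0.01],0],
    [[0,0,0],[-0.029,-0.036,-0.01],0],
    [[0,0,0],[-0.029,-0.036,-0.01],0],
    [[0,0,0],[-0.029,-0.036,-0.01],0],
  ],
)

```text
time: 0.72
eef_pos: [0.2862, 0.4816, 0.308]
tcp_rot: [0.089, 0.996, -0.0, -0.0]
contact_force: [0.3, 0.5, 0.1]
opening: -0.0
finger_force: 0.0
```

>>> drive_tool(
  moves=[
    [[0,0,0],[-0.029,-0.036,0],0],
    [[0,0,0],[-0.029,-0.036,0],0],
    [[0,0,0],[-0.025,-0.043,0],0],
    [[0,0,0],[-0.025,-0.043,0],0],
    [[0,0,0],[-0.025,-0.043,0],0],
  ],
)

```text
time: 1.35
eef_pos: [0.3811, 0.2601, 0.3079]
tcp_rot: [0.089, 0.996, -0.0, -0.0]
contact_force: [0.1, 0.3, -0.2]
opening: -0.0
finger_force: 0.0
```

>>> drive_tool(
  moves=[
    [[0,0,0],[-0.025,-0.043,0],0],
    [[0,0,0],[-0.025,-0.043,0],0],
    [[0,0,0],[-0.025,-0.043,0],0],
    [[0,0,0],[-0.012,-0.045,0],0],
    [[0,0,0],[-0.012,-0.045,0.01],0],
  ],
)

```text
time: 1.98
eef_pos: [0.4397, 0.027, 0.2987]
tcp_rot: [0.089, 0.996, -0.0, 0.001]
contact_force: [1.2, 0.5, -0.8]
opening: -0.003
finger_force: 0.0
```

>>> drive_tool(
  moves=[
    [[0,0,0],[-0.012,-0.045,0.02],0],
    [[0,0,0],[-0.012,-0.045,0.03],0],
    [[0,0,0],[-0.012,-0.045,0.03],0],
    [[0,0,0],[-0.013,-0.043,0.03],0],
    [[0,0,0],[0,0,0],0],
  ],
)

```text
time: 2.6
eef_pos: [0.4543, -0.1567, 0.185]
tcp_rot: [0.091, 0.996, 0.001, -0.003]
contact_force: [-0.9, 0.0, -0.5]
opening: -0.001
finger_force: 0.0
```

>>> drive_tool(
  moves=[
    [[0,0,0],[0,0,0.04],0],
    [[0,0,0],[0,0,0.04],0],
    [[0,0,0],[0,0,0.027],0],
    [[0,0,0],[0,0,0],0],
  ],
)

```text
time: 3.1
eef_pos: [0.4547, -0.1536, 0.0797]
tcp_rot: [0.089, 0.996, 0.001, -0.002]
contact_force: [0.2, 0.6, -0.3]
opening: -0.0
finger_force: 0.0
```

```bash
cat > look.py <<'E'
import sys;from h import *;from plant import ctrl
k=sys.argv[1]
s=ctrl.get_state();R=np.array([[.984,-.1777],[.1777,.984]]);C=np.array([.4591,-.0505])
print("t",s["time"],"tcp box",(R.T@(s["eef_pos"][:2]-C)).round(4),s["eef_pos"][2],"F box",(R.T@s["contact_force"][:2]).round(2),s["contact_force"][2])
S=ctrl.read_camera("scene");T=ctrl.read_camera("top")
x0,y0,x1,y1=250,200,450,350
a=cv2.resize(S["image"][y0:y1,x0:x1],None,fx=4,fy=4,interpolation=2);cv2.imwrite(f"pics/s{k}.png",a[:,:,::-1])
b=cv2.resize(T["image"][215:325,215:415],None,fx=4,fy=4,interpolation=2);cv2.imwrite(f"pics/t{k}.png",b[:,:,::-1])
h=hull(redm(S["image"]),(285,225,400,300));print("scene red",cv2.boundingRect(h),cen(h))
for g in(.0046,.027,.041,.055,.069):print(g,proj(S,[*(C+R@[.015,-.062+g]),.067]).round(1))
E
python3 look.py a
```

```text
t 3.1 tcp box [-0.0227 -0.1007] 0.07973255254327645 F box [0.3  0.58] -0.3461085131021896
scene red (363, 225, 25, 48) [373.20929317 247.17503446]
0.0046 [357.  256.2]
0.027 [348.4 262.4]
0.041 [342.8 266.4]
0.055 [337.1 270.5]
0.069 [331.3 274.6]
```

View pics/sa.png

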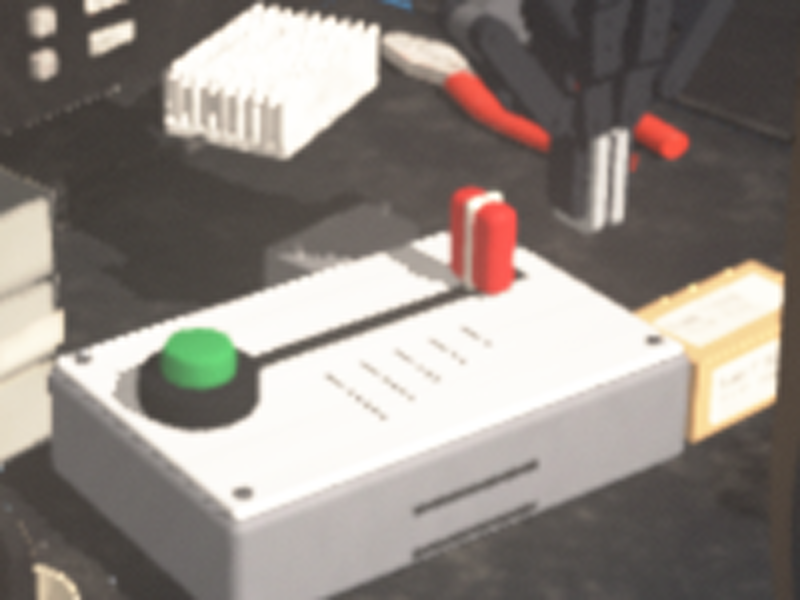

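The fingers stand clear behind the lever, with their tip at crop (590,215) and the lever at (483,240), and they are lined up with the slot. The look script has a sign error in R, which I'll fix. Next I approach contact.

>>> drive_tool(
  moves=[
    [[0,0,0],[0,0.01,0.002],0],
    [[0,0,0],[0,0.008,0],0],
    [[0,0,0],[0,0.004,0],0],
    [[0,0,0],[0,0.004,0],0],
    [[0,0,0],[0,0,0],0],
  ],
)

```text
time: 3.82
eef_pos: [0.4608, -0.1294, 0.0794]
tcp_rot: [0.089, 0.996, -0.0, 0.0]
contact_force: [0.1, -0.3, -0.4]
opening: 0.002
finger_force: 0.0
```

```bash
sed -i 's/\[\[.984,-.1777\],\[.1777,.984\]\]/[[.984,.1777],[-.1777,.984]]/; s/(285,225,400,300)/(285,246,382,300)/' look.py; python3 look.py b
```

```text
t 3.825 tcp box [ 0.0157 -0.0774] 0.07937445582973558 F box [ 0.19 -0.24] -0.38918256483060454
scene red (363, 247, 16, 26) [370.50684932 259.3384069 ]
0.0046 [370.6 259.8]
0.027 [357.8 264.1]
0.041 [349.6 266.9]
0.055 [341.2 269.7]
0.069 [332.7 272.6]
```

>>> drive_tool(
  moves=[
    [[0,0,0],[0,0.004,0],0],
    [[0,0,0],[0,0.003,0],0],
    [[0,0,0],[0,0,0],0],
  ],
)

```text
time: 4.3
eef_pos: [0.4619, -0.1226, 0.0793]
tcp_rot: [0.089, 0.996, 0.0, -0.0]
contact_force: [-0.0, -0.1, 0.2]
opening: 0.004
finger_force: 0.0
```

>>> drive_tool(
  moves=[
    [[0,0,0],[0,0.003,0],0],
    [[0,0,0],[0,0,0],0],
  ],
)

```text
time: 4.55
eef_pos: [0.4625, -0.1197, 0.0793]
tcp_rot: [0.089, 0.996, 0.0, -0.0]
contact_force: [0.3, -0.1, -0.5]
opening: 0.001
finger_force: 0.0
```

>>> drive_tool(
  moves=[
    [[0,0,0],[0,0.002,0],0],
    [[0,0,0],[0,0,0],0],
  ],
)

```text
time: 4.8
eef_pos: [0.4628, -0.1185, 0.0794]
tcp_rot: [0.089, 0.996, -0.001, -0.0]
contact_force: [-1.6, -3.9, -0.6]
opening: -0.0
finger_force: 2.1
```

>>> drive_tool(
  moves=[
    [[0,0,0],[0,0.002,0],0],
    [[0,0,0],[0,0,0],0],
  ],
)

```text
time: 5.05
eef_pos: [0.4631, -0.1169, 0.0794]
tcp_rot: [0.089, 0.996, -0.001, -0.0]
contact_force: [-1.9, -5.6, -0.8]
opening: 0.002
finger_force: 2.8
```

```bash
python3 look.py c
```

```text
t 5.05 tcp box [ 0.0157 -0.0646] 0.0794065021805879 F box [-0.89 -5.87] -0.8219791370405565
scene red (357, 249, 16, 26) [364.32144703 261.33953488]
0.0046 [370.6 259.8]
0.027 [357.8 264.1]
0.041 [349.6 266.9]
0.055 [341.2 269.7]
0.069 [332.7 272.6]
```

>>> drive_tool(
  moves=[
    [[0,0,0],[0,0.002,0],0],
    [[0,0,0],[0,0,0],0],
  ],
)

```text
time: 5.4
eef_pos: [0.4636, -0.1141, 0.0794]
tcp_rot: [0.09, 0.996, 0.0, 0.0]
contact_force: [-0.4, -1.8, -0.8]
opening: -0.001
finger_force: 1.0
```

>>> drive_tool(
  moves=[
    [[0,0,0],[0,0.0015,0],0],
    [[0,0,0],[0,0,0],0],
  ],
)

```text
time: 5.65
eef_pos: [0.4639, -0.112, 0.0793]
tcp_rot: [0.09, 0.996, 0.001, 0.0]
contact_force: [0.4, -0.5, 0.6]
opening: -0.002
finger_force: 0.1
```

>>> drive_tool(
  moves=[
    [[0,0,0],[0,0.001,0],0],
    [[0,0,0],[0,0,0],0],
  ],
)

```text
time: 5.9
eef_pos: [0.464, -0.111, 0.0793]
tcp_rot: [0.089, 0.996, 0.0, -0.0]
contact_force: [-0.7, -0.4, 0.2]
opening: 0.0
finger_force: 0.0
```

```bash
python3 look.py d
```

```text
t 5.9 tcp box [ 0.0156 -0.0587] 0.07929428802801974 F box [-0.66 -0.48] 0.15012392691609777
scene red (353, 250, 16, 27) [360.49772382 262.74506829]
0.0046 [370.6 259.8]
0.027 [357.8 264.1]
0.041 [349.6 266.9]
0.055 [341.2 269.7]
0.069 [332.7 272.6]
```

View pics/sd.png

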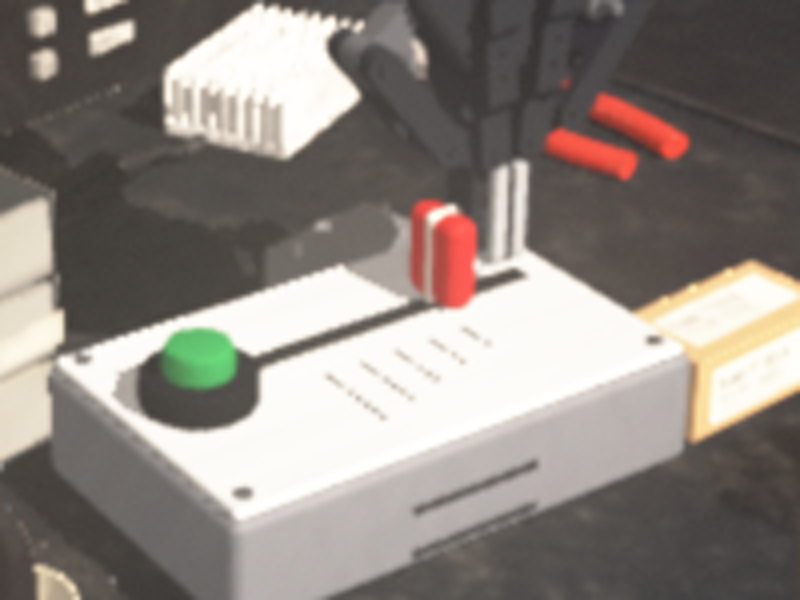

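The lever sits at the first tick (base about (437,302)), so gain is 0.027 and the scene red column is 360.5. I'll advance slowly and find contact from the force.

>>> drive_tool(
  moves=[
    [[0,0,0],[0,0.002,0],0],
    [[0,0,0],[0,0,0],0],
  ],
)

```text
time: 6.25
eef_pos: [0.4643, -0.1093, 0.0793]
tcp_rot: [0.089, 0.996, 0.0, -0.0]
contact_force: [-0.4, -0.2, -0.1]
opening: -0.004
finger_force: 0.0
```

>>> drive_tool(
  moves=[
    [[0,0,0],[0,0.002,0],0],
    [[0,0,0],[0,0,0],0],
  ],
)

```text
time: 6.5
eef_pos: [0.4647, -0.1074, 0.0793]
tcp_rot: [0.089, 0.996, 0.0, -0.0]
contact_force: [-1.0, -0.3, -0.0]
opening: 0.002
finger_force: 0.0
```

>>> drive_tool(
  moves=[
    [[0,0,0],[0,0.002,0],0],
    [[0,0,0],[0,0,0],0],
  ],
)

```text
time: 6.75
eef_pos: [0.4651, -0.1055, 0.0793]
tcp_rot: [0.089, 0.996, 0.0, -0.0]
contact_force: [-0.6, 0.3, -0.4]
opening: 0.002
finger_force: 0.0
```

>>> drive_tool(
  moves=[
    [[0,0,0],[0,0.001,0],0],
    [[0,0,0],[0,0,0],0],
  ],
)

```text
time: 7.0
eef_pos: [0.4652, -0.105, 0.0794]
tcp_rot: [0.089, 0.996, -0.0, -0.0]
contact_force: [0.1, -3.6, -0.6]
opening: 0.002
finger_force: 1.2
```

```bash
python3 look.py e
```

```text
t 7.0 tcp box [ 0.0157 -0.0525] 0.07935271419541579 F box [ 0.78 -3.55] -0.612328168212094
scene red (350, 251, 16, 27) [357.27117794 263.80551378]
0.0046 [370.6 259.8]
0.027 [357.8 264.1]
0.041 [349.6 266.9]
0.055 [341.2 269.7]
0.069 [332.7 272.6]
```

>>> drive_tool(
  moves=[
    [[0,0,0],[0,0.002,0],0],
    [[0,0,0],[0,0.002,0],0],
    [[0,0,0],[0,0,0],0],
  ],
)

```text
time: 7.48
eef_pos: [0.466, -0.101, 0.0794]
tcp_rot: [0.089, 0.996, -0.0, 0.0]
contact_force: [-1.1, -3.3, 0.7]
opening: 0.004
finger_force: 1.4
```

>>> drive_tool(
  moves=[
    [[0,0,0],[0,0.0015,0],0],
    [[0,0,0],[0,0,0],0],
  ],
)

```text
time: 7.72
eef_pos: [0.4663, -0.0988, 0.0793]
tcp_rot: [0.089, 0.996, 0.001, 0.0]
contact_force: [-0.2, -1.7, -0.5]
opening: 0.001
finger_force: 0.5
```

>>> drive_tool(
  moves=[
    [[0,0,0],[0,0.001,0],0],
    [[0,0,0],[0,0,0],0],
  ],
)

```text
time: 7.98
eef_pos: [0.4665, -0.0977, 0.0793]
tcp_rot: [0.089, 0.996, 0.0, 0.0]
contact_force: [-0.1, -1.7, 1.0]
opening: -0.001
finger_force: 0.1
```

```bash
python3 look.py f
```

```text
t 7.975 tcp box [ 0.0157 -0.0452] 0.0793138906406127 F box [ 0.17 -1.65] 0.9703661717017684
scene red (345, 252, 16, 27) [352.52244075 265.13867877]
0.0046 [370.6 259.8]
0.027 [357.8 264.1]
0.041 [349.6 266.9]
0.055 [341.2 269.7]
0.069 [332.7 272.6]
```

>>> drive_tool(
  moves=[
    [[0,0,0],[0,0.001,0],0],
    [[0,0,0],[0,0,0],0],
    [[0,0,0],[0,0,0],0],
    [[0,0,0],[0,0,0],0],
  ],
)

```text
time: 8.57
eef_pos: [0.4666, -0.0972, 0.0793]
tcp_rot: [0.089, 0.996, 0.0, -0.0]
contact_force: [-0.4, -0.8, -0.3]
opening: -0.003
finger_force: 0.0
```

```bash
python3 look.py g
```

```text
t 8.575 tcp box [ 0.0156 -0.0446] 0.07932489676125615 F box [-0.27 -0.85] -0.293224471376499
scene red (345, 253, 16, 27) [352.28899083 265.53414883]
0.0046 [370.6 259.8]
0.027 [357.8 264.1]
0.041 [349.6 266.9]
0.055 [341.2 269.7]
0.069 [332.7 272.6]
```

View pics/sg.png

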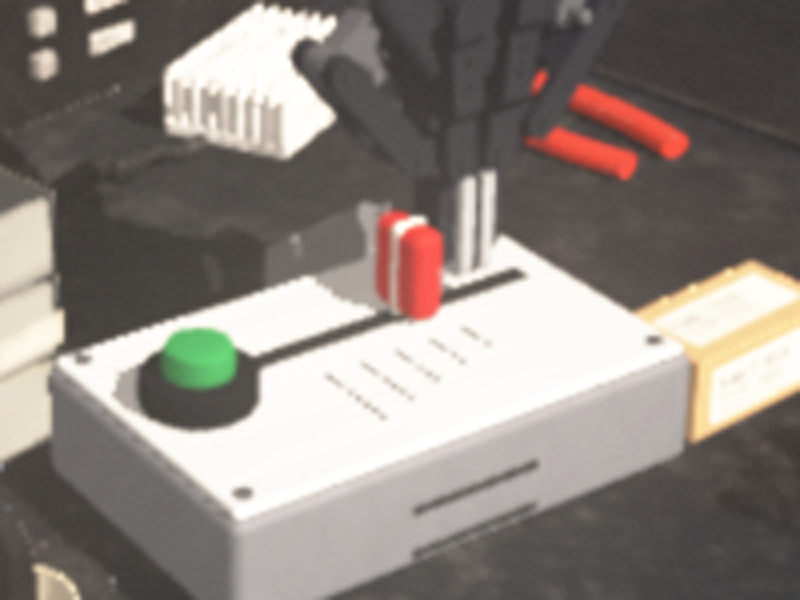

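```bash
python3 -c "
import cv2,numpy as np
o=[cv2.imread(f'pics/s{k}.png')[170:350,330:530] for k in 'cdefg']
o.append(o[0]*0)
a=np.vstack([np.hstack(o[:3]),np.hstack(o[3:])]);cv2.imwrite('pics/cmp.png',cv2.resize(a,None,fx=1.33,fy=1.33))"
```

```text
(no output)
```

View pics/cmp.png

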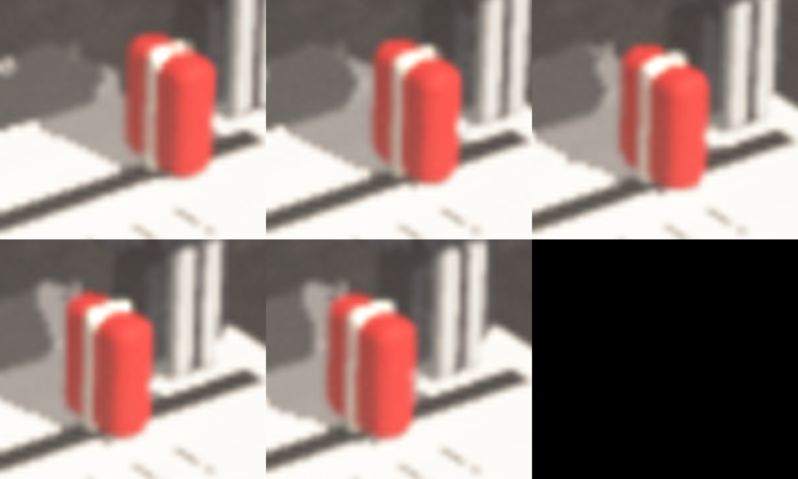

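Run:
```python
from h import *
T=dict(np.load("top0.npz"));S=dict(np.load("scene0.npz"))
R=np.array([[.984,.1777],[-.1777,.984]]);C=np.array([.4591,-.0505])
f=lambda d,u,v,z=.05:(R.T@(onz(d,u,v,z)[:2]-C)).round(4)
for x,y in[(463,245),(456,278),(337,227),(325,295),(305,177),(560,216)]:print("top",f(T,x/4+214.6,y/4+214.6))
for x,y in[(465,328),(490,346),(430,340),(465,362),(395,350),(328,376),(385,418),(525,273),(258,360)]:print("scene",f(S,x/4+249.6,y/4+199.6))
print("lever base sd",f(S,437/4+249.6,302/4+199.6),"sg",f(S,405/4+249.6,312/4+199.6))
print("button scene",f(S,300,284.7,.072), "lever0",f(S,(482)/4+249.6,199.6+196/4,.084),"top",f(T,344.4,266.5,.084))
for n,(x,y) in dict(d=(443,214),g=(412,226)).items():print(n,f(S,x/4+249.6,199.6+y/4,.084))
```

```text
top [-0.0035 -0.0353]
top [-0.0185 -0.0345]
top [-0.0044  0.0217]
top [-0.0351  0.022 ]
top [0.0156 0.0397]
top [ 0.0161 -0.076 ]
scene [-0.0058 -0.0331]
scene [-0.0201 -0.0324]
scene [-0.0055 -0.0185]
scene [-0.0235 -0.019 ]
scene [-0.0041 -0.0049]
scene [-0.0051  0.0231]
scene [-0.0364  0.0235]
scene [ 0.0127 -0.0748]
scene [0.0164 0.036 ]
lever base sd [ 0.0138 -0.0365] sg [ 0.0145 -0.0233]
button scene [0.0056 0.0648] lever0 [ 0.016  -0.0566] top [ 0.014  -0.0573]
d [ 0.013  -0.0373]
g [ 0.0119 -0.0234]
```

Measured against the ticks, the lever reads about 0.036, short of detent 2. I'll back the finger off and see where the lever settles.

>>> drive_tool(
  moves=[
    [[0,0,0],[0,-0.005,0],0],
    [[0,0,0],[0,-0.005,0],0],
    [[0,0,0],[0,0,0],0],
    [[0,0,0],[0,0,0],0],
  ],
)

```text
time: 9.18
eef_pos: [0.4648, -0.1072, 0.0793]
tcp_rot: [0.089, 0.996, 0.0, -0.0]
contact_force: [0.3, 0.4, 0.1]
opening: -0.002
finger_force: 0.0
```

```bash
python3 look.py i
```

```text
t 9.175 tcp box [ 0.0157 -0.0548] 0.07932774284437702 F box [0.19 0.43] 0.05078747973954513
scene red (345, 252, 16, 28) [352.18644068 265.49152542]
0.0046 [370.6 259.8]
0.027 [357.8 264.1]
0.041 [349.6 266.9]
0.055 [341.2 269.7]
0.069 [332.7 272.6]
```

View pics/ti.png

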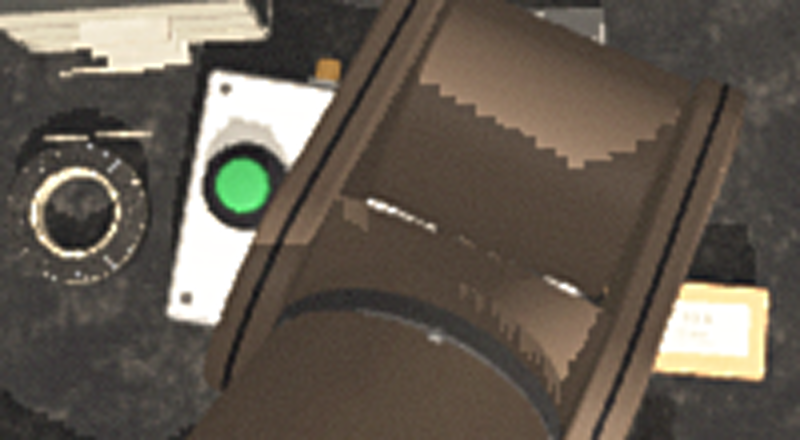

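The lever stayed put when the finger withdrew, so this is a rest position. The arm hides it from the top camera, so I'll swing aside for an absolute reading against the ticks.

>>> drive_tool(
  moves=[
    [[0,0,0],[0,-0.02,-0.03],0],
    [[0,0,0],[0,-0.04,-0.04],0],
    [[0,0,0],[0,-0.05,-0.03],0],
    [[0,0,0],[0,-0.05,0],0],
    [[0,0,0],[0,-0.05,0],0],
  ],
)

```text
time: 9.9
eef_pos: [0.4273, -0.3154, 0.1803]
tcp_rot: [0.089, 0.996, -0.001, 0.001]
contact_force: [0.9, 0.3, -0.3]
opening: 0.001
finger_force: 0.0
```

>>> drive_tool(
  moves=[
    [[0,0,0],[0,-0.04,0],0],
    [[0,0,0],[0,0,0],0],
  ],
)

```text
time: 10.15
eef_pos: [0.4198, -0.3554, 0.1794]
tcp_rot: [0.091, 0.996, -0.0, 0.0]
contact_force: [0.8, -0.1, -0.4]
opening: 0.002
finger_force: 0.0
```

```bash
python3 look.py j
```

```text
t 10.15 tcp box [ 0.0155 -0.307 ] 0.1794230890223394 F box [0.82 0.07] -0.43534644932627353
scene red (345, 252, 15, 28) [351.98256735 265.52456418]
0.0046 [370.6 259.8]
0.027 [357.8 264.1]
0.041 [349.6 266.9]
0.055 [341.2 269.7]
0.069 [332.7 272.6]
```

View pics/tj.png

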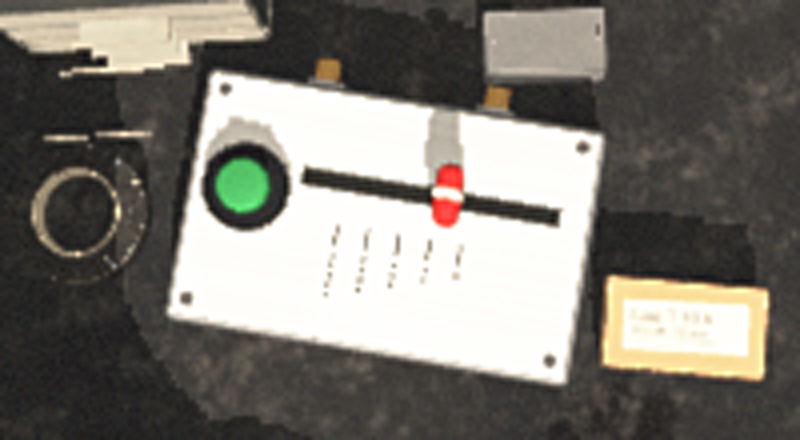

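The stripe is at (448,194). Tick 2 extends to about x=437 and tick 1 to about 472, so the lever is at about 0.0366. It is held by friction short of detent 2, as the finger offset (gain ≈ TCPy + 0.080) also says. I'll go back and continue.

>>> drive_tool(
  moves=[
    [[0,0,0],[0,0.05,0],0],
    [[0,0,0],[0,0.05,0],0],
    [[0,0,0],[0,0.05,0],0],
    [[0,0,0],[0,0.05,0.03],0],
    [[0,0,0],[0,0.03,0.03],0],
  ],
)

```text
time: 10.88
eef_pos: [0.4612, -0.1232, 0.119]
tcp_rot: [0.087, 0.996, 0.0, 0.001]
contact_force: [0.6, -0.6, 0.1]
opening: -0.002
finger_force: 0.0
```

>>> drive_tool(
  moves=[
    [[0,0,0],[0,0.01,0.04],0],
    [[0,0,0],[0,0.01,0],0],
    [[0,0,0],[0,0.005,0],0],
    [[0,0,0],[0,0,0],0],
  ],
)

```text
time: 11.38
eef_pos: [0.4671, -0.1025, 0.0813]
tcp_rot: [0.089, 0.996, -0.001, 0.002]
contact_force: [0.5, 0.3, 0.1]
opening: 0.001
finger_force: 0.0
```

>>> drive_tool(
  moves=[
    [[0,0,0],[0,0.003,0],0],
    [[0,0,0],[0,0,0],0],
  ],
)

```text
time: 11.62
eef_pos: [0.4666, -0.0996, 0.0801]
tcp_rot: [0.09, 0.996, -0.0, 0.001]
contact_force: [0.1, 0.6, -0.3]
opening: -0.003
finger_force: 0.0
```

```bash
python3 look.py k
python3 - <<'E'
from h import *
T=dict(np.load("top0.npz"));R=np.array([[.984,.1777],[-.1777,.984]]);C=np.array([.4591,-.0505])
print(R.T@(onz(T,448/4+214.6,194/4+214.6,.084)[:2]-C)+[0,.062])
E
```

```text
t 11.625 tcp box [ 0.0161 -0.047 ] 0.0800808958752578 F box [-0.05  0.65] -0.2642315178538057
scene red (345, 252, 16, 28) [352.24362895 265.49796126]
0.0046 [370.6 259.8]
0.027 [357.8 264.1]
0.041 [349.6 266.9]
0.055 [341.2 269.7]
0.069 [332.7 272.6]
[0.01501472 0.03585962]
```

>>> drive_tool(
  moves=[
    [[0,0,0],[0,0.003,0],0],
    [[0,0,0],[0,0.002,0],0],
    [[0,0,0],[0,0,0],0],
  ],
)

```text
time: 12.1
eef_pos: [0.4671, -0.0941, 0.0792]
tcp_rot: [0.089, 0.996, 0.0, -0.0]
contact_force: [1.2, 0.2, 0.4]
opening: -0.0
finger_force: 0.0
```

```bash
python3 look.py l|head -2
```

```text
t 12.1 tcp box [ 0.0156 -0.0415] 0.07924611777558148 F box [1.15 0.4 ] 0.40950842667709814
scene red (342, 254, 16, 27) [349.23072996 266.79785605]
```

>>> drive_tool(
  moves=[
    [[0,0,0],[0,0.002,0],0],
    [[0,0,0],[0,0,0],0],
  ],
)

```text
time: 12.45
eef_pos: [0.4675, -0.0922, 0.0793]
tcp_rot: [0.089, 0.996, 0.0, -0.0]
contact_force: [-0.2, -0.7, 0.4]
opening: 0.001
finger_force: 0.0
```

```bash
python3 look.py l|head -2
```

```text
t 12.45 tcp box [ 0.0156 -0.0396] 0.07930779948842594 F box [-0.12 -0.69] 0.37719730736078727
scene red (342, 254, 15, 27) [348.98098257 266.82461701]
```

>>> drive_tool(
  moves=[
    [[0,0,0],[0,0.002,0],0],
    [[0,0,0],[0,0,0],0],
  ],
)

```text
time: 12.8
eef_pos: [0.4678, -0.091, 0.0794]
tcp_rot: [0.089, 0.996, -0.001, -0.0]
contact_force: [-0.9, -4.3, -1.0]
opening: -0.003
finger_force: 2.0
```

```bash
python3 look.py l|head -2
```

```text
t 12.8 tcp box [ 0.0157 -0.0383] 0.07939788784048425 F box [-0.09 -4.36] -1.0474285384326367
scene red (341, 254, 16, 27) [348.55035247 266.73917422]
```

Hypothesis confirmed: the lever clicked into detent 2 (px 349.0) and contact came at TCP y of about -0.039. Next is the crest at TCP y of about -0.032.

>>> drive_tool(
  moves=[
    [[0,0,0],[0,0.002,0],0],
    [[0,0,0],[0,0.002,0],0],
    [[0,0,0],[0,0,0],0],
  ],
)

```text
time: 13.28
eef_pos: [0.4686, -0.0863, 0.0793]
tcp_rot: [0.09, 0.996, 0.0, 0.0]
contact_force: [0.4, -1.2, 0.0]
opening: 0.0
finger_force: 0.7
```

```bash
python3 look.py l|head -2
```

```text
t 13.275 tcp box [ 0.0157 -0.0336] 0.07934399830519588 F box [ 0.66 -1.14] 0.0036883592740154583
scene red (338, 255, 17, 27) [345.80331869 267.68716447]
```

>>> drive_tool(
  moves=[
    [[0,0,0],[0,0.0015,0],0],
    [[0,0,0],[0,0,0],0],
  ],
)

```text
time: 13.62
eef_pos: [0.4689, -0.0845, 0.0793]
tcp_rot: [0.089, 0.996, 0.0, 0.0]
contact_force: [0.4, -0.2, -0.2]
opening: -0.003
finger_force: 0.1
```

```bash
python3 look.py l|head -2
```

```text
t 13.625 tcp box [ 0.0157 -0.0317] 0.07934142084717614 F box [ 0.43 -0.13] -0.17499402473051995
scene red (337, 255, 16, 27) [344.48448448 268.04704705]
```

>>> drive_tool(
  moves=[
    [[0,0,0],[0,0.001,0],0],
    [[0,0,0],[0,0,0],0],
  ],
)

```text
time: 13.98
eef_pos: [0.4689, -0.0837, 0.0793]
tcp_rot: [0.089, 0.996, 0.0, -0.0]
contact_force: [-0.7, -0.8, 0.3]
opening: 0.001
finger_force: 0.1
```

```bash
python3 look.py l|head -2
```

```text
t 13.975 tcp box [ 0.0155 -0.0309] 0.07925390323979088 F box [-0.57 -0.94] 0.27019305547008066
scene red (337, 256, 16, 26) [344.40184049 268.32106339]
```

>>> drive_tool(
  moves=[
    [[0,0,0],[0,0.0015,0],0],
    [[0,0,0],[0,0,0],0],
  ],
)

```text
time: 14.32
eef_pos: [0.4692, -0.0823, 0.0793]
tcp_rot: [0.089, 0.996, 0.0, -0.0]
contact_force: [0.0, 0.9, -0.6]
opening: -0.0
finger_force: 0.0
```

```bash
python3 look.py l|head -2
```

```text
t 14.325 tcp box [ 0.0156 -0.0295] 0.07930471442716083 F box [-0.14  0.88] -0.6096396657674799
scene red (333, 257, 16, 27) [340.48042169 269.50502008]
```

>>> drive_tool(
  moves=[
    [[0,0,0],[0,0.0015,0],0],
    [[0,0,0],[0,0,0],0],
  ],
)

```text
time: 14.68
eef_pos: [0.4695, -0.0809, 0.0793]
tcp_rot: [0.089, 0.996, 0.0, -0.0]
contact_force: [-0.7, -0.6, -0.4]
opening: -0.001
finger_force: 0.0
```

```bash
python3 look.py l|head -2
```

```text
t 14.675 tcp box [ 0.0157 -0.028 ] 0.07931924663641222 F box [-0.56 -0.71] -0.4217864840858495
scene red (333, 257, 16, 27) [340.48042169 269.50502008]
```

The lever snapped ahead of the finger to px 340.5 (about 0.056) with no force, so it is in detent 3. I'll back off, lift and go over the button.

>>> drive_tool(
  moves=[
    [[0,0,0],[0,-0.015,0],0],
    [[0,0,0],[0,-0.005,-0.03],0],
    [[0,0,0],[0,0,-0.04],0],
    [[0,0,0],[0.005,0.04,0],0],
    [[0,0,0],[0.005,0.04,0],0],
  ],
)

```text
time: 15.4
eef_pos: [0.4709, -0.0207, 0.1504]
tcp_rot: [0.09, 0.996, -0.0, 0.001]
contact_force: [0.3, 1.4, 0.2]
opening: -0.003
finger_force: 0.0
```

>>> drive_tool(
  moves=[
    [[0,0,0],[0,0.032,0],0],
    [[0,0,0],[0,0,0.02],0],
    [[0,0,0],[0,0,0.02],0],
    [[0,0,0],[0,0,0.01],0],
    [[0,0,0],[0,0,0],0],
  ],
)

```text
time: 16.02
eef_pos: [0.4756, 0.0109, 0.0987]
tcp_rot: [0.09, 0.996, 0.0, -0.001]
contact_force: [-0.5, 0.2, 0.3]
opening: 0.001
finger_force: 0.0
```

```bash
python3 look.py m
```

```text
t 16.025 tcp box [0.0053 0.0633] 0.09867403514364605 F box [-0.56  0.12] 0.3206184590062632
scene red (333, 257, 16, 27) [340.21207349 269.75328084]
0.0046 [370.6 259.8]
0.027 [357.8 264.1]
0.041 [349.6 266.9]
0.055 [341.2 269.7]
0.069 [332.7 272.6]
```

View pics/sm.png

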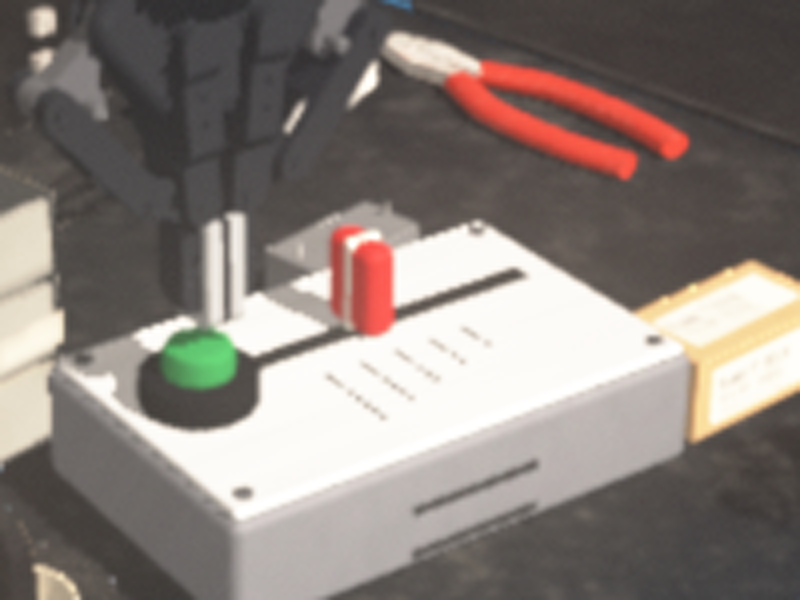

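The finger is above the button (its tip is near (203,320), the button top at (200,342)), and the lever stands at tick 3. Pressing now.

>>> drive_tool(
  moves=[
    [[0,0,0],[0,0,0.008],0],
    [[0,0,0],[0,0,0.004],0],
    [[0,0,0],[0,0,0],0],
  ],
)

```text
time: 16.5
eef_pos: [0.4762, 0.0112, 0.0874]
tcp_rot: [0.089, 0.996, -0.0, 0.0]
contact_force: [-0.9, -0.9, 1.9]
opening: -0.001
finger_force: 0.9
```

>>> drive_tool(
  moves=[
    [[0,0,0],[0,0,0.003],0],
    [[0,0,0],[0,0,0],0],
  ],
)

```text
time: 16.75
eef_pos: [0.4763, 0.0112, 0.0846]
tcp_rot: [0.089, 0.996, -0.0, 0.0]
contact_force: [-1.2, -1.5, 3.2]
opening: 0.002
finger_force: 1.5
```

>>> drive_tool(
  moves=[
    [[0,0,0],[0,0,0.0015],0],
    [[0,0,0],[0,0,0.001],0],
    [[0,0,0],[0,0,0],0],
  ],
)

```text
time: 17.12
eef_pos: [0.4763, 0.0112, 0.0829]
tcp_rot: [0.089, 0.996, -0.0, -0.0]
contact_force: [-3.2, -0.1, 9.1]
opening: -0.003
finger_force: 4.6
```

>>> drive_tool(
  moves=[
    [[0,0,0],[0,0,0.0015],0],
    [[0,0,0],[0,0,0],0],
    [[0,0,0],[0,0,0],0],
  ],
)

```text
time: 17.5
eef_pos: [0.4764, 0.0112, 0.0828]
tcp_rot: [0.089, 0.996, -0.0, -0.001]
contact_force: [-7.2, 0.8, 17.5]
opening: 0.001
finger_force: 8.7
```

The button has bottomed at TCP z 0.0828 with the force rising sharply. I'll lift off and check.

>>> drive_tool(
  moves=[
    [[0,0,0],[0,0,-0.01],0],
    [[0,0,0],[0,0,-0.03],0],
    [[0,0,0],[0,0,-0.04],0],
    [[0,0,0],[0,0,-0.03],0],
    [[0,0,0],[0,0,0],0],
  ],
)

```text
time: 18.12
eef_pos: [0.4775, 0.0112, 0.1926]
tcp_rot: [0.089, 0.996, -0.0, 0.003]
contact_force: [0.6, 0.6, -0.4]
opening: 0.001
finger_force: 0.0
```

>>> drive_tool(
  moves=[
    [[0,0,0],[0,0,-0.02],0],
    [[0,0,0],[0,0,0],0],
    [[0,0,0],[0,0,0],0],
    [[0,0,0],[0,0,0],0],
  ],
)

```text
time: 18.62
eef_pos: [0.4753, 0.0114, 0.2088]
tcp_rot: [0.089, 0.996, 0.0, -0.001]
contact_force: [-0.3, -0.1, 0.2]
opening: -0.0
finger_force: 0.0
```

```bash
python3 look.py n|head -2
python3 - <<'E'
from h import *;from plant import ctrl
S0=dict(np.load("scene0.npz"));S=ctrl.read_camera("scene")
for d in(S0,S):
    print("green",cv2.boundingRect(blob(hsv(d["image"],45,85,100),(270,270,330,315))),"carton",cen(blob(hsv(d["image"],8,25,90),(400,255,470,320))))
E
```

```text
t 18.625 tcp box [0.005  0.0638] 0.20876955090416696 F box [-0.26 -0.18] 0.1916259340336538
scene red (333, 257, 16, 27) [340.21207349 269.75328084]
green (291, 283, 18, 14) carton [438.91666667 288.82684509]
green (291, 283, 18, 14) carton [439.84753849 289.8022121 ]
```

Button is up, the lever is unchanged in detent 3, and the carton hasn't moved beyond measurement noise. Handing in.

```bash
python3 -c "
from plant import ctrl
print(ctrl.sign_off())"
```

```text
the job is handed in; nothing more can be done
None
```

I handed the job in at about 18.7 s: the lever is in its third detent (about 0.056 m by camera), the green button went all the way down and came back up, and the arm is clear above the box; no verdict was returned, and I re-checked only the carton's position afterwards (unmoved), though the arm never touched the carton, tape or capacitor.

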